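# Screw a hose elbow into the fitting held in the vise

### The job

Screw the brass hose elbow into the socket of the fitting clamped in the vise: feel for the place where its two lugs drop into the thread, turn it clockwise so that it draws down onto the sprung seal, and stop with its hose barb pointing the same way as the clamped fitting's barb. Push gently all along, then let go, and leave the other things where they are.

Things in the scene. Friction and masses are not known exactly. Their poses are not given: they have to be found in the camera images.
- elbow_grip (a point): loose brass hose elbow, 0.15 kg, standing upright. This point: centre of its block, 28 mm wide across two wrench flats (own y), 30 mm along own x, 46 mm tall, free on top. Own +x is the way its barb points, z is up. Under the block (23 to 28 mm below this point) is a flange 46 mm across, then a spigot 26 mm across, chamfered, its end 51 mm below this point.
- elbow: the whole elbow; origin at its spigot's lower end, axes as elbow_grip. Two thread lugs stick out from the spigot, one under the barb (+x), the other on the far side, 37.6 mm across both, 28 degrees wide, their undersides 6 mm above this origin (45 mm below elbow_grip).
- elbow_barb (a point): end of the elbow's hose barb, a level ribbed pipe 15 mm thick; 62 mm along +x from the elbow's axis and 4 mm above elbow_grip.
- socket_mouth (a point): centre of the top rim of the socket in the clamped fitting (fixed, upright axis, 132 mm above the worktop). Rim 52 mm across, 62 mm above the vise's jaws. Own +x is the way the clamped barb points, z is up. The hole is 28.6 mm across, chamfered, with two opposite slots 34 degrees wide for the lugs; elsewhere the lugs rest on the rim, elbow_grip then 45 mm above this point.
- tee: the clamped fitting with its socket; origin on the socket's axis at the worktop, x along its barb. The lugs drop in with the elbow's barb about 70 degrees counter-clockwise (from above) of this barb. The thread start differs by up to 24 degrees either way each time, which no pose tells: feel for it, play 3 degrees either side. The opposite start is wrong. Over 50 N of contact force on the elbow is damage.
- seal_face (a point): centre of the sprung seal in the socket, 18 mm below the rim, 4.5 N per mm, 5.5 mm travel; the dropped-in elbow's spigot rests on it, elbow_grip 33 mm above the rim. Turned clockwise, the lugs run free for 20 to 30 degrees, then the thread draws it down 3 mm per radian and turning gets harder; with the barbs aligned elbow_grip is 29 to 32 mm above the rim. Friction holds it; it may be regrasped.
- tail_mid (a point): bystander, loose: a straight brass hose tail with the same spigot, hexagon block and a barb that points straight up, 93 mm tall; point on its axis 45 mm up. Not to be used
- ink_white_b: bystander, loose: pale blue-white ink jar with a blue lid, 94 mm across, 136 mm tall, origin under its centre
- ink_purple: bystander, loose: purple ink jar with a blue lid, 94 mm across, 136 mm tall, origin under its centre
- ink_yellow: bystander, loose: yellow ink jar with a blue lid, 94 mm across, 136 mm tall, origin under its centre
- tape_roll1: bystander, loose: roll of masking tape lying flat, 106 mm across, 25 mm tall, origin under its centre
Mind the look-alikes: they are no part of the job. What is shaped like the elbow but purple is not meant.

How it is judged:
By the outcome, as a careful person would: the job done as asked, in the order asked, and still so for the second after the job is handed in, with the robot touching nothing.
It also fails if it takes over 61 s, if anything falls off the work surface, if the arm or the gripper's body presses on something with over 40 N, if the wrist force passes 120 N, or if a joint passes its speed limit or range.

### The arm

A 6-joint arm with a two-finger parallel gripper is mounted at the origin on the work surface; the furniture and walls round the work are solid. World frame = base frame: x ahead of the robot, y to its left, z up, the work surface at z = 0. Lengths are in m, angles in rad, forces in N, time in s.
With the tool pointing down it reaches from about 0.4 to 0.825 m from the base axis. Payload 7 kg.
Tool frame: the origin (TCP) lies midway between the tips of the shut fingers; the grasp point (between the pads) lies hold_point_z behind it (hold_point_z is the distance from the TCP to the grasp point, in m); z points along the fingers, y is the line along which they close (so a half turn about z gives the same grasp; the last joint's range is limited). The gripper opens to 88 mm and grips with 3 to 60 N. Pads are 19 mm wide; open, the fingers measure 130 mm over their backs; the gripper's body (78 mm by 193 mm) begins 47 mm behind the grasp point.
Start: joints at [-0.951, 0.359, 0.012, 0, -1.224, -0.288], TCP at [0.22, -0.638, 0.227] pointing down, gripper open.
Joint ranges: [-3.07, 3.07], [-1.43, 2.12], [-1.02, 1.25], [-3.03, 1.67], [-3.05, -0], [-3.03, 3.03]. Speed limits (rad/s): [2.39, 2.39, 3.01, 3.14, 3.14, 3.14].

### API

Orientations are given as [roll, pitch, yaw] about the fixed x, y, z axes, in that order (R = Rz(yaw) Ry(pitch) Rx(roll)).
In Python, from station import * gives the robot as it stands.
- The arm moves only by the tool apply_moves, never from a script. Its argument "steps" is a list of rows, each an object with "translation": the shift along the world's x, y, z scaled (see below), a list of three; "rotation": the turn, a rotation vector about the world's x, y, z scaled (see below), a list of three. A call has exactly 10 rows; each row is the pose to reach, as a shift and turn from the pose commanded when the call began; what a row does not reach only later rows make up. The controller multiplies each number of a shift by 250 mm and each number of a turn by 30 degrees. A row lasts 1/12 s, in which the tool goes at most 41.7 mm and 7.16 degrees, less where a joint would pass 70% of its speed; a pose out of reach is approached as far as the arm can. A call with a number of a shift or a turn outside -1 to 1 is refused whole. A call with a gripper value outside its range is refused whole. "jaw" is the closure, from -1 (fully open) to 1 (shut), so that 0 is half open, set as the call begins (left out, the last holds). The fingers move at their own pace and stop on an object; "newtons" is the grip in N (left out, the last holds). Time passes only in rows, so rows that repeat a pose let the fingers close, or fill a call up. It gives the time, the measured TCP pose, the force, the opening and the grip force at its end, in the units of the state.
- get_state(): the state, without advancing time (a new reading comes with each control period).
- grab_frame(name): name is "scene" or "side" or "wrist"; returns the picture (400x640x3 uint8, blue, green, red); there is no depth.
- camera_model(name): a dict with "fx", "fy", "cx", "cy" (pixels), "k1" (the pictures are not rectified: a ray, as slopes to the right and down, at radius r is drawn at 1 + k1 r^2 times it, then the intrinsics apply), "xyz" and "rotation" of the camera in the world. Camera axes: x right, y down, z forward; pixel columns grow to the right and rows downward; lengths in m; the calibration is good to about 2 mm. A picture is of the moment at which its call begins: read the wrist's pose just before it. camera_model takes no time and is no camera call; for the wrist camera it gives the pose at the moment of the call.
- job_done(): hands the job in; it is judged then, once.
The state is a dict: "t": time; "q": joint angles; "qd": joint speeds; "joint_efforts": joint torques, N m; "eef_pos": TCP position; "ee_rot": TCP orientation; "force": force on the tool from outside, world axes, zero at the start; "moment": the same for the moment, N m; "width": finger opening in m; "gripper_force": force on a finger pad.
Only numpy, scipy, OpenCV 4.12 (cv2) and the standard library are available. Lean on these libraries where they do the work, as an engineer would, in place of code of your own. Each camera call takes 0.05 s, during which the arm holds its last target. There are 200 camera calls.

## Working session

There is one attempt and no reset: what is moved stays moved. The work goes in short steps, Python scripts to look and compute and a tool call to move; the robot and the scene stay as the last step left them, time stands still between calls to the robot, and variables do not carry over. Pictures are saved under pics/ and viewed, at most 10 in all, crops included, and the job is handed in when it is done.

Besides the shell and the picture viewer there is one more tool, called after "Emit:" as name(argument=value, ...), one argument or row to a line, values as JSON. apply_moves: Moves the arm, as the interface text tells. Shifts and turns lie within -1 to 1; 1 stands for 250 mm of shift or 30 degrees of turn. Its arguments: {"type":"object","properties":{"steps":{"type":"array"},"jaw":{"type":"number"},"newtons":{"type":"number"}},"required":["steps"]}

```bash
mkdir -p pics; python3 - <<'E'
from station import *
import cv2
s=get_state();print({k:s[k] for k in('t','eef_pos','ee_rot','force','width')})
import station;print([n for n in dir(station) if not n.startswith('_')][:40])
for n in("scene","side"):
    cv2.imwrite(f"pics/{n}0.png",grab_frame(n));print(n,camera_model(n))
E
```

```text
{'t': 0.0, 'eef_pos': array([ 0.21970302, -0.63772813,  0.2255978 ]), 'ee_rot': array([ 3.13991514e+00, -1.31188943e-04, -2.80992867e+00]), 'force': array([ 0.05505722, -0.21519816,  0.42092799]), 'width': 0.08759885795317149}
['Unreachable', 'camera_model', 'get_state', 'grab_frame', 'hold_point_z', 'job_done']
scene {'fx': 487.343291244449, 'fy': 487.343291244449, 'cx': 315.72133550062136, 'cy': 191.33210676297605, 'k1': -0.03590629636370036, 'xyz': array([-0.32818767, -0.89594856,  1.23275462]), 'rotation': array([-2.37793754, -0.00379356, -0.72386848])}
side {'fx': 401.49035431039516, 'fy': 401.49035431039516, 'cx': 317.05739479072, 'cy': 195.09511020769295, 'k1': -0.07323152894460899, 'xyz': array([0.2345167 , 0.84178351, 0.92084976]), 'rotation': array([-2.29020884e+00, -2.09876682e-03, -2.97247431e+00])}
```

View pics/scene0.png

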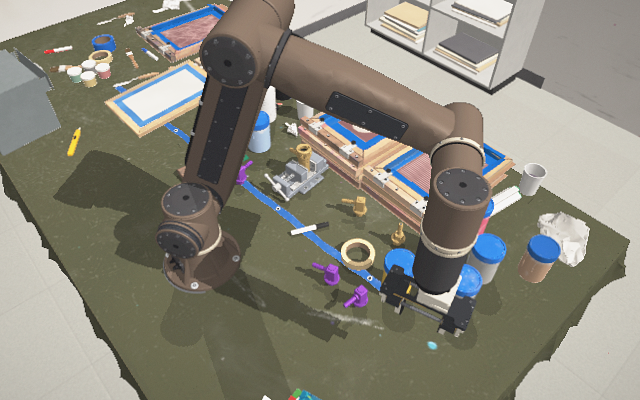

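View pics/side0.png

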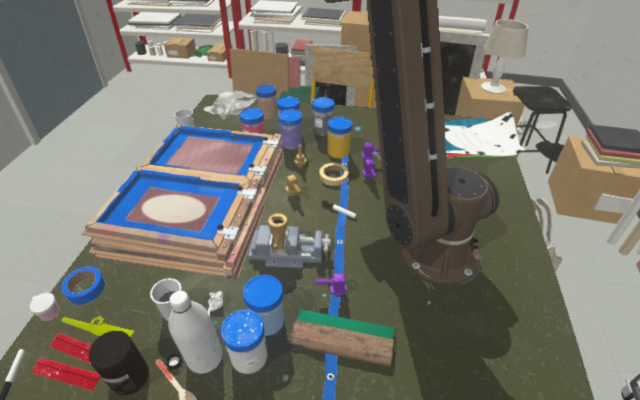

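The scene view shows the brass elbow at about (358,205), the tail at (398,235) and the clamped socket at (304,150). In the side view they are at (292,185), (301,157) and (278,220). I'll enlarge these.

```bash
cat > h.py <<'E'
import numpy as np, cv2
from scipy.spatial.transform import Rotation as Ro
from scipy.optimize import least_squares
def proj(c,P):
    R=Ro.from_euler('xyz',c['rotation']).as_matrix()
    p=(np.atleast_2d(P)-c['xyz'])@R
    s=p[:,:2]/p[:,2:]; s=s*(1+c['k1']*(s**2).sum(1,keepdims=True))
    return s*[c['fx'],c['fy']]+[c['cx'],c['cy']]
def tri(obs):
    return least_squares(lambda P:np.concatenate([proj(c,P)[0]-u for c,u in obs]),[.5,-.2,.1])
def onz(c,u,z):
    return np.r_[least_squares(lambda p:proj(c,[p[0],p[1],z])[0]-u,[.5,-.2]).x,z]
E
python3 - <<'E'
import cv2,numpy as np
a=cv2.imread('pics/scene0.png');b=cv2.imread('pics/side0.png')
def cr(im,x,y,w,h,W,H):return cv2.resize(im[y:y+h,x:x+w],(W,H),interpolation=cv2.INTER_CUBIC)
t=np.hstack([cr(a,260,130,80,60,400,300),cr(a,330,180,80,60,400,300)])
u=np.hstack([cr(b,245,200,80,60,400,300),cr(b,255,140,80,60,400,300)])
cv2.imwrite('pics/c.png',np.vstack([t,u]))
E
```

```text
(no output)
```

View pics/c.png

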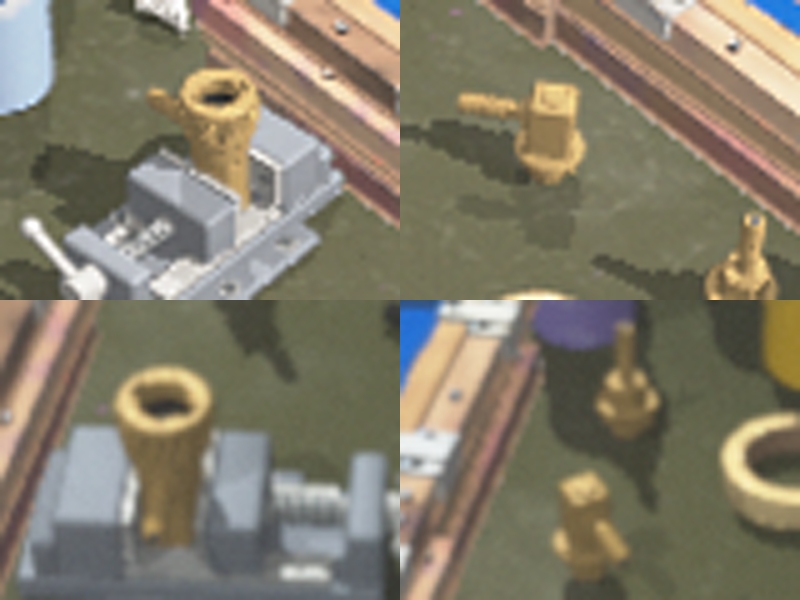

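The crops show the block top at scene (361,198.4) and side (291.6,177.6). The elbow's barb end is at (342.6,200.4) and (299,190.4), the rim centre at (304,149.4) and (277.8,219.8), and the clamped barb end at (291,149.4) and (275,246).

```bash
python3 - <<'E'
from station import *
from h import *
A,B=camera_model('scene'),camera_model('side')
O=dict(top=((361,198.4),(291.6,177.6),.074),barb=((342.6,200.4),(299,190.4),.055),rim=((304,149.4),(277.8,219.8),.132),tbarb=((291,149.4),(275,246),.1),tail=((330+70.6,180+43),(255+45,140+5),.093))
P={}
for k,(a,b,z) in O.items():
    r=tri([(A,a),(B,b)]);P[k]=r.x
    print(k,r.x.round(4),round(r.cost,2),onz(A,a,z).round(4),onz(B,b,z).round(4))
for a,b in(('top','barb'),('rim','tbarb')):
    d=P[b]-P[a];print(np.degrees(np.arctan2(d[1],d[0])),np.hypot(*d[:2]))
print(hold_point_z); print(camera_model('wrist'))
s=get_state();print(s['eef_pos'])
E
```

```text
top [ 0.4977 -0.1881  0.0729] 0.44 [ 0.4994 -0.1885  0.074 ] [ 0.495 -0.185  0.074]
barb [ 0.4611 -0.144   0.0562] 0.04 [ 0.4611 -0.1433  0.055 ] [ 0.4621 -0.1459  0.055 ]
rim [0.4769 0.07   0.1267] 0.05 [0.4739 0.0655 0.132 ] [0.4747 0.0756 0.132 ]
tbarb [0.4711 0.1341 0.0883] 0.0 [0.463  0.1235 0.1   ] [0.4677 0.144  0.1   ]
tail [ 0.5015 -0.3532  0.0942] 0.22 [ 0.504  -0.3525  0.093 ] [ 0.5    -0.3532  0.093 ]
129.69568649117838 0.05728168429266935
95.16001090073881 0.06428699526020934
0.0188
{'fx': 359.73189981222913, 'fy': 359.73189981222913, 'cx': 314.3632662191147, 'cy': 195.66189015583709, 'k1': -0.0291012974788404, 'xyz': array([ 0.15693248, -0.6600684 ,  0.3844994 ]), 'rotation': array([ 2.89060896e+00, -2.24596887e-03,  1.90468664e+00])}
[ 0.21968329 -0.63779945  0.22572585]
```

Emit:
apply_moves(
  steps=[
    {"translation": [0.028, 0.045, 0], "rotation": [0, 0, 0.0925]},
    {"translation": [0.055, 0.09, 0], "rotation": [0, 0, 0.185]},
    {"translation": [0.083, 0.135, 0], "rotation": [0, 0, 0.2775]},
    {"translation": [0.111, 0.18, 0], "rotation": [0, 0, 0.37]},
    {"translation": [0.139, 0.225, 0], "rotation": [0, 0, 0.4625]},
    {"translation": [0.166, 0.27, 0], "rotation": [0, 0, 0.555]},
    {"translation": [0.194, 0.315, 0], "rotation": [0, 0, 0.6475]},
    {"translation": [0.222, 0.36, 0], "rotation": [0, 0, 0.74]},
    {"translation": [0.249, 0.405, 0], "rotation": [0, 0, 0.8325]},
    {"translation": [0.277, 0.45, 0], "rotation": [0, 0, 0.925]},
  ],
)

```text
t: 0.93
eef_pos: [0.2892, -0.5249, 0.2261]
ee_rot: [3.141, 0.0, -2.323]
force: [-0.2, -0.4, 0.3]
width: 0.0877
gripper_force: 0.0
```

Emit:
apply_moves(
  steps=[
    {"translation": [0.028, 0.045, 0], "rotation": [0, 0, 0.0925]},
    {"translation": [0.055, 0.09, 0], "rotation": [0, 0, 0.185]},
    {"translation": [0.083, 0.135, 0], "rotation": [0, 0, 0.2775]},
    {"translation": [0.111, 0.18, 0], "rotation": [0, 0, 0.37]},
    {"translation": [0.139, 0.225, 0], "rotation": [0, 0, 0.4625]},
    {"translation": [0.166, 0.27, 0], "rotation": [0, 0, 0.555]},
    {"translation": [0.194, 0.315, 0], "rotation": [0, 0, 0.6475]},
    {"translation": [0.222, 0.36, 0], "rotation": [0, 0, 0.74]},
    {"translation": [0.249, 0.405, 0], "rotation": [0, 0, 0.8325]},
    {"translation": [0.277, 0.45, 0], "rotation": [0, 0, 0.925]},
  ],
)

```text
t: 1.77
eef_pos: [0.3589, -0.412, 0.2266]
ee_rot: [-3.142, 0.0, -1.837]
force: [0.5, 0.8, 1.1]
width: 0.0873
gripper_force: 0.0
```

Emit:
apply_moves(
  steps=[
    {"translation": [0.028, 0.045, 0], "rotation": [0, 0, 0.0925]},
    {"translation": [0.055, 0.09, 0], "rotation": [0, 0, 0.185]},
    {"translation": [0.083, 0.135, 0], "rotation": [0, 0, 0.2775]},
    {"translation": [0.111, 0.18, 0], "rotation": [0, 0, 0.37]},
    {"translation": [0.139, 0.225, 0], "rotation": [0, 0, 0.4625]},
    {"translation": [0.166, 0.27, 0], "rotation": [0, 0, 0.555]},
    {"translation": [0.194, 0.315, 0], "rotation": [0, 0, 0.6475]},
    {"translation": [0.222, 0.36, 0], "rotation": [0, 0, 0.74]},
    {"translation": [0.249, 0.405, 0], "rotation": [0, 0, 0.8325]},
    {"translation": [0.277, 0.45, 0], "rotation": [0, 0, 0.925]},
  ],
)

```text
t: 2.6
eef_pos: [0.428, -0.2995, 0.2266]
ee_rot: [-3.142, 0.0, -1.352]
force: [0.5, -0.5, 0.7]
width: 0.0878
gripper_force: 0.0
```

Emit:
apply_moves(
  steps=[
    {"translation": [0.035, 0.056, -0.02], "rotation": [0, 0, 0.116]},
    {"translation": [0.069, 0.1125, -0.05], "rotation": [0, 0, 0.231]},
    {"translation": [0.104, 0.169, -0.08], "rotation": [0, 0, 0.347]},
    {"translation": [0.139, 0.225, -0.11], "rotation": [0, 0, 0.4625]},
    {"translation": [0.173, 0.281, -0.14], "rotation": [0, 0, 0.578]},
    {"translation": [0.208, 0.3375, -0.17], "rotation": [0, 0, 0.694]},
    {"translation": [0.242, 0.394, -0.2], "rotation": [0, 0, 0.81]},
    {"translation": [0.277, 0.45, -0.224], "rotation": [0, 0, 0.925]},
    {"translation": [0.277, 0.45, -0.224], "rotation": [0, 0, 0.925]},
    {"translation": [0.277, 0.45, -0.224], "rotation": [0, 0, 0.925]},
  ],
)

```text
t: 3.43
eef_pos: [0.4969, -0.1871, 0.1702]
ee_rot: [3.141, 0.001, -0.87]
force: [0.4, -1.1, 1.2]
width: 0.0875
gripper_force: 0.0
```

```bash
python3 - <<'E'
from station import *
from h import *
import pickle
c=camera_model('wrist');f=grab_frame('wrist');s=get_state()
pickle.dump(c,open('w1.pkl','wb'))
print(s['t'],s['eef_pos'],s['ee_rot'],s['q'],s['force'])
pts=[[.4977,-.188,.074],[.461,-.144,.055]]
print(proj(c,pts))
cv2.imwrite('pics/w1.png',f)
E
```

```text
3.4833 [ 0.49685636 -0.18769059  0.1706    ] [ 3.14126542e+00  1.21323110e-04 -8.71481905e-01] [ 8.37167578e-03  1.68251912e-01 -3.84199387e-01  1.35115121e-04
 -1.01867453e+00  6.90871880e-01] [ 0.08004393 -0.78064338 -0.30132963]
[[313.7909319  195.7436232 ]
 [313.3021418  257.28200725]]
```

View pics/w1.png

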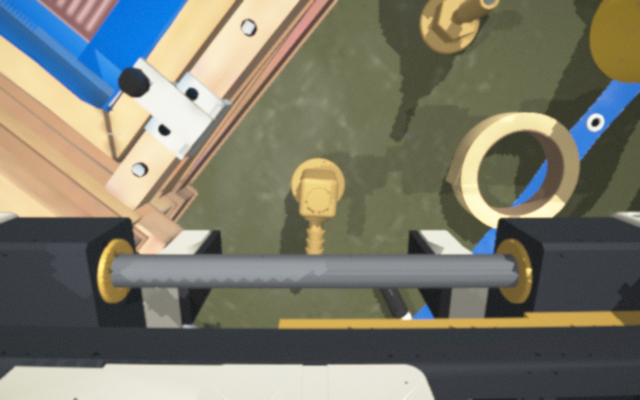

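The wrist view shows the block top near (319,200), the flange near (318,184) and the barb running down to about (315,250). The elbow is close to where I predicted. I'll zoom in to refine the pose.

```bash
python3 - <<'E'
import cv2
a=cv2.imread('pics/w1.png')[150:260,270:370]
cv2.imwrite('pics/w1c.png',cv2.resize(a,(545,600),interpolation=cv2.INTER_CUBIC))
E
```

```text
(no output)
```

View pics/w1c.png

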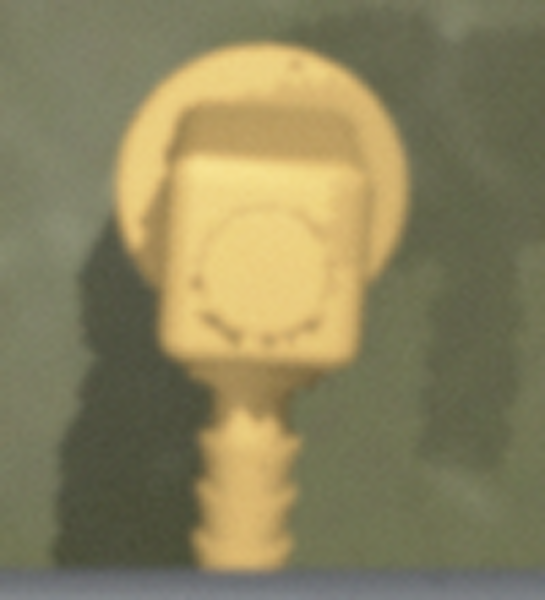

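The crop gives the block top corners at (178,157), (367,165), (358,362) and (160,358). The flange is centred at (263,189) and the barb axis passes (245,540), so the elbow is turned about 4° from the tool.

```bash
python3 - <<'E'
from h import *
import pickle
c=pickle.load(open('w1.pkl','rb'))
px=lambda a:np.array(a)/5.45+[270,150]
ob=[((-15,14,74),(178,157)),((-15,-14,74),(367,165)),((15,-14,74),(358,362)),((15,14,74),(160,358)),((0,0,28),(263,189)),((50,0,55),(245,540))]
# barb on camera's down side; determine handedness by trial
for sg in(1,-1):
    def f(p,full=False):
        R=np.array([[np.cos(p[2]),-np.sin(p[2])],[np.sin(p[2]),np.cos(p[2])]])
        r=[]
        for (x,y,z),u in ob:
            xy=R@[x/1e3,sg*y/1e3]+p[:2]
            e=proj(c,[*xy,z/1e3])[0]-px(u)
            if x==50:e[1]=0
            r+=list(e)
        return np.array(r)
    r=least_squares(f,[.497,-.188,2.2]);print(sg,r.x,np.degrees(r.x[2]),r.cost,r.fun.round(1))
E
```

```text
1 [ 0.49337541 -0.18880981  2.20026298] 126.06578242754932 2718.047025883055 [ 37.2   1.2 -36.1  -3.  -37.    0.3  36.8   3.6   0.    0.1  -0.9   0. ]
-1 [ 0.49370987 -0.1889375   2.22142676] 127.27837764583762 9.220022578923263 [-2.1 -1.6  1.9 -1.1  0.7  2.2 -0.5  1.  -0.2 -0.3  0.1  0. ]
```

```bash
python3 - <<'E'
from h import *
from station import *
import pickle
c=pickle.load(open('w1.pkl','rb'))
r=tri([(camera_model('scene'),(396.6,189)),(c,(249,28))]);print(r.x,r.cost)
E
```

```text
[ 0.59863958 -0.24675971  0.09506785] 0.4069828428142789
```

Emit:
apply_moves(
  steps=[
    {"translation": [-0.006, -0.002, -0.04], "rotation": [0, 0, -0.05]},
    {"translation": [-0.013, -0.005, -0.1], "rotation": [0, 0, -0.095]},
    {"translation": [-0.013, -0.005, -0.16], "rotation": [0, 0, -0.095]},
    {"translation": [-0.013, -0.005, -0.22], "rotation": [0, 0, -0.095]},
    {"translation": [-0.013, -0.005, -0.28], "rotation": [0, 0, -0.095]},
    {"translation": [-0.013, -0.005, -0.34], "rotation": [0, 0, -0.095]},
    {"translation": [-0.013, -0.005, -0.38], "rotation": [0, 0, -0.095]},
    {"translation": [-0.013, -0.005, -0.42], "rotation": [0, 0, -0.095]},
    {"translation": [-0.013, -0.005, -0.45], "rotation": [0, 0, -0.095]},
    {"translation": [-0.013, -0.005, -0.46], "rotation": [0, 0, -0.095]},
  ],
  jaw=-0.3,
)

```text
t: 4.32
eef_pos: [0.4931, -0.1896, 0.0547]
ee_rot: [3.141, 0.001, -0.923]
force: [-0.5, -0.1, 0.4]
width: 0.057
gripper_force: 0.0
```

Emit:
apply_moves(
  steps=[
    {"translation": [0, 0, -0.01], "rotation": [0, 0, 0]},
    {"translation": [0, 0, -0.02], "rotation": [0, 0, 0]},
    {"translation": [0, 0, -0.03], "rotation": [0, 0, 0]},
    {"translation": [0, 0, -0.04], "rotation": [0, 0, 0]},
    {"translation": [0, 0, -0.05], "rotation": [0, 0, 0]},
    {"translation": [0, 0, -0.055], "rotation": [0, 0, 0]},
    {"translation": [0, 0, -0.055], "rotation": [0, 0, 0]},
    {"translation": [0, 0, -0.055], "rotation": [0, 0, 0]},
    {"translation": [0, 0, -0.055], "rotation": [0, 0, 0]},
    {"translation": [0, 0, -0.055], "rotation": [0, 0, 0]},
  ],
)

```text
t: 5.15
eef_pos: [0.4937, -0.1894, 0.0419]
ee_rot: [-3.141, -0.0, -0.922]
force: [-0.2, 0.8, -0.0]
width: 0.0571
gripper_force: 0.0
```

Emit:
apply_moves(
  steps=[
    {"translation": [0, 0, 0], "rotation": [0, 0, 0]},
    {"translation": [0, 0, 0], "rotation": [0, 0, 0]},
    {"translation": [0, 0, 0], "rotation": [0, 0, 0]},
    {"translation": [0, 0, 0], "rotation": [0, 0, 0]},
    {"translation": [0, 0, 0], "rotation": [0, 0, 0]},
    {"translation": [0, 0, 0], "rotation": [0, 0, 0]},
    {"translation": [0, 0, 0], "rotation": [0, 0, 0]},
    {"translation": [0, 0, 0], "rotation": [0, 0, 0]},
    {"translation": [0, 0, 0], "rotation": [0, 0, 0]},
    {"translation": [0, 0, 0], "rotation": [0, 0, 0]},
  ],
  jaw=1,
  newtons=30,
)

```text
t: 5.98
eef_pos: [0.4937, -0.1894, 0.0418]
ee_rot: [-3.141, -0.0, -0.922]
force: [0.2, 0.3, 1.0]
width: 0.0282
gripper_force: 30.0
```

Emit:
apply_moves(
  steps=[
    {"translation": [0, 0, 0.03], "rotation": [0, 0, 0]},
    {"translation": [0, 0, 0.09], "rotation": [0, 0, 0]},
    {"translation": [0, 0, 0.17], "rotation": [0, 0, 0]},
    {"translation": [0, 0, 0.26], "rotation": [0, 0, 0]},
    {"translation": [0, 0, 0.35], "rotation": [0, 0, 0]},
    {"translation": [0, 0, 0.44], "rotation": [0, 0, 0]},
    {"translation": [0, 0, 0.53], "rotation": [0, 0, 0]},
    {"translation": [0, 0, 0.62], "rotation": [0, 0, 0]},
    {"translation": [0, 0, 0.7], "rotation": [0, 0, 0]},
    {"translation": [0, 0, 0.75], "rotation": [0, 0, 0]},
  ],
)

```text
t: 6.82
eef_pos: [0.4939, -0.1896, 0.2322]
ee_rot: [-3.14, -0.002, -0.922]
force: [0.7, 0.0, -1.4]
width: 0.0278
gripper_force: 30.0
```

Emit:
apply_moves(
  steps=[
    {"translation": [-0.016, 0.05, 0], "rotation": [0, 0, 0.088]},
    {"translation": [-0.032, 0.1, 0], "rotation": [0, 0, 0.176]},
    {"translation": [-0.047, 0.15, 0], "rotation": [0, 0, 0.264]},
    {"translation": [-0.063, 0.2, 0], "rotation": [0, 0, 0.352]},
    {"translation": [-0.079, 0.25, 0], "rotation": [0, 0, 0.44]},
    {"translation": [-0.095, 0.3, 0], "rotation": [0, 0, 0.528]},
    {"translation": [-0.11, 0.35, 0], "rotation": [0, 0, 0.616]},
    {"translation": [-0.126, 0.4, 0], "rotation": [0, 0, 0.704]},
    {"translation": [-0.142, 0.45, 0], "rotation": [0, 0, 0.792]},
    {"translation": [-0.158, 0.5, 0], "rotation": [0, 0, 0.88]},
  ],
)

```text
t: 7.65
eef_pos: [0.4534, -0.0639, 0.2296]
ee_rot: [-3.142, 0.0, -0.459]
force: [-0.3, 0.8, -2.3]
width: 0.0276
gripper_force: 30.0
```

Emit:
apply_moves(
  steps=[
    {"translation": [-0.018, 0.055, 0], "rotation": [0, 0, 0.1]},
    {"translation": [-0.035, 0.11, 0], "rotation": [0, 0, 0.2]},
    {"translation": [-0.053, 0.17, 0], "rotation": [0, 0, 0.3]},
    {"translation": [-0.07, 0.23, 0], "rotation": [0, 0, 0.4]},
    {"translation": [-0.09, 0.29, 0], "rotation": [0, 0, 0.5]},
    {"translation": [-0.11, 0.35, 0], "rotation": [0, 0, 0.6]},
    {"translation": [-0.13, 0.41, 0], "rotation": [0, 0, 0.7]},
    {"translation": [-0.145, 0.46, 0], "rotation": [0, 0, 0.8]},
    {"translation": [-0.158, 0.5, 0], "rotation": [0, 0, 0.88]},
    {"translation": [-0.158, 0.5, 0], "rotation": [0, 0, 0.88]},
  ],
)

```text
t: 8.48
eef_pos: [0.4139, 0.0616, 0.2297]
ee_rot: [-3.141, -0.0, 0.003]
force: [0.2, 0.3, -1.1]
width: 0.028
gripper_force: 30.0
```

```bash
python3 - <<'E'
from station import *
from h import *
import pickle
c=camera_model('wrist');s=get_state();f=grab_frame('wrist')
pickle.dump((c,s),open('w2.pkl','wb'))
print(s['t'],s['eef_pos'],s['ee_rot'],s['q'],s['force'],s['width'])
u=proj(c,[[.4755,.07,.132]])[0];print(u)
cv2.imwrite('pics/w2f.png',f)
x,y=(int(v) for v in u)
x0=min(max(x-100,0),440);y0=min(max(y-75,0),250);print(x0,y0)
cv2.imwrite('pics/w2.png',cv2.resize(f[y0:y0+150,x0:x0+200],(800,600),interpolation=cv2.INTER_CUBIC))
E
```

```text
8.4833 [0.41391337 0.06162951 0.22970787] [-3.14098266e+00 -1.66247645e-04  2.88674775e-03] [ 6.23517255e-01 -8.45833958e-02 -5.07860165e-01 -4.38329203e-04
 -1.14702961e+00  9.50346012e-01] [ 0.23199145  0.3056343  -1.13254663] 0.027997613417781793
[302.30994095 110.83938213]
202 35
```

View pics/w2.png

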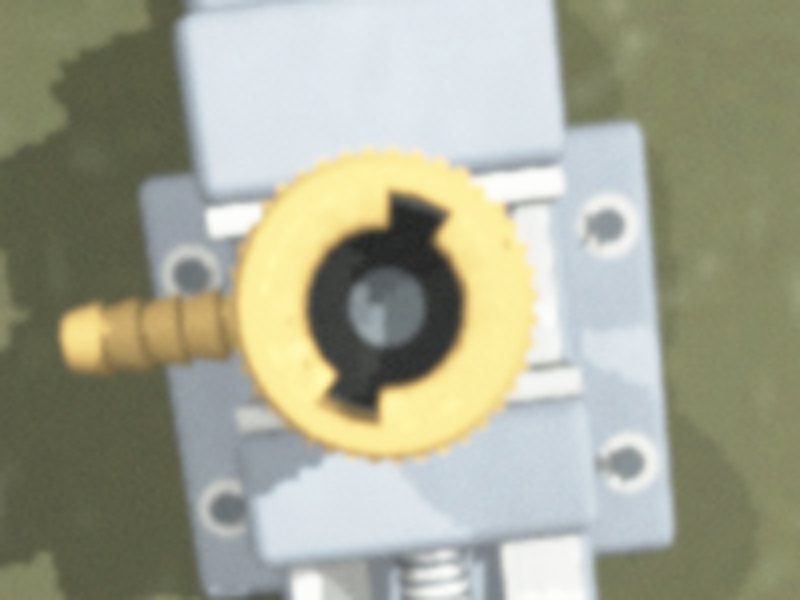

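The crop shows the rim centred at (387,305), the slots centred at (417,213) and (357,397), and the clamped barb running from (225,322) to (75,340).

```bash
python3 - <<'E'
from h import *
import pickle
c,s=pickle.load(open('w2.pkl','rb'))
px=lambda a:np.array(a)/4+[202,35]
rim=onz(c,px((386.5,305.5)),.132);print('rim',rim)
A=lambda p,q:np.degrees(np.arctan2(*(q-p)[:2][::-1]))
a,b=[onz(c,px(p),.132) for p in((417,213),(357,397))];print('slots',A(b,a),A(a,b),A(rim,a),A(rim,b))
for z in(.08,.09,.1):
    r,e=[onz(c,px(p),z) for p in((225,322),(75,340))];ax=onz(c,proj(c,[[rim[0],rim[1],z]])[0],z)
    print(z,A(r,e),A(rim,e),np.hypot(*(e-rim)[:2]))
E
```

```text
rim [0.47512456 0.07256417 0.132     ]
slots -18.70383668622253 161.29616331377747 -18.88421760015145 161.47374636904954
0.08 96.80088967800144 97.08133451108573 0.06850271867099808
0.09 96.80088967800157 96.96230875407099 0.06589907644441252
0.1 96.80088967800148 96.83349141670023 0.06329574200476133
```

Emit:
apply_moves(
  steps=[
    {"translation": [0.031, 0.005, 0], "rotation": [0, 0, -0.08]},
    {"translation": [0.062, 0.011, 0], "rotation": [0, 0, -0.16]},
    {"translation": [0.1, 0.017, 0], "rotation": [0, 0, -0.25]},
    {"translation": [0.14, 0.024, 0], "rotation": [0, 0, -0.35]},
    {"translation": [0.18, 0.031, -0.01], "rotation": [0, 0, -0.45]},
    {"translation": [0.215, 0.038, -0.06], "rotation": [0, 0, -0.54]},
    {"translation": [0.24, 0.042, -0.12], "rotation": [0, 0, -0.61]},
    {"translation": [0.246, 0.043, -0.17], "rotation": [0, 0, -0.627]},
    {"translation": [0.246, 0.043, -0.2], "rotation": [0, 0, -0.627]},
    {"translation": [0.246, 0.043, -0.2], "rotation": [0, 0, -0.627]},
  ],
)

```text
t: 9.37
eef_pos: [0.475, 0.0703, 0.1777]
ee_rot: [3.139, 0.003, -0.33]
force: [-0.5, -0.1, -1.8]
width: 0.0277
gripper_force: 30.0
```

```bash
python3 - <<'E'
from station import *
from h import *
s=get_state();print(s['t'],s['eef_pos'],s['ee_rot'],s['force'],s['moment'])
a,b=grab_frame('side'),grab_frame('scene')
cr=lambda im,x,y:cv2.resize(im[y:y+75,x:x+50],(400,600),interpolation=cv2.INTER_CUBIC)
cv2.imwrite('pics/s2.png',np.hstack([cr(a,252,175),cr(b,278,110)]))
E
```

```text
9.3667 [0.47501076 0.0702523  0.17767184] [ 3.13908540e+00  2.61205405e-03 -3.30273144e-01] [-0.48694274 -0.13846399 -1.81056265] [-0.13326943  0.22851697  0.02857372]
```

View pics/s2.png

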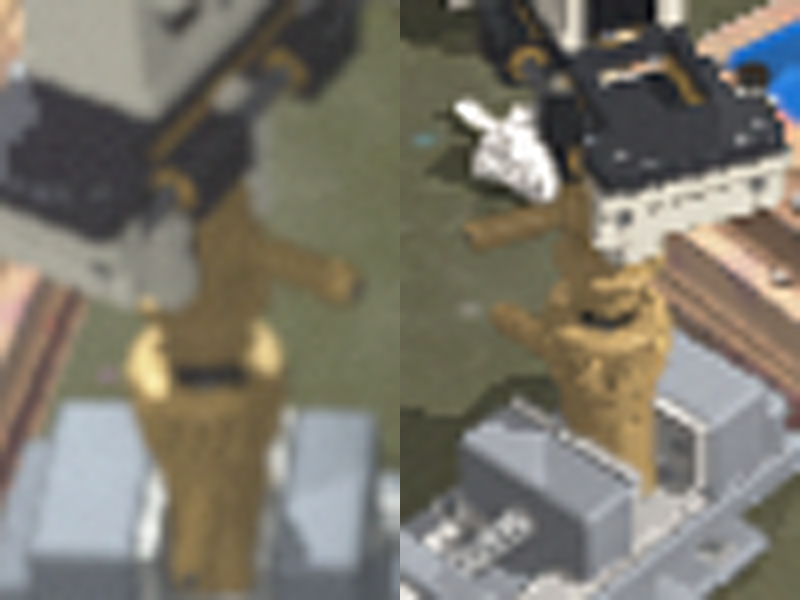

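The elbow hangs over the socket mouth and is well lined up in both views. I'll lower it slowly.

Emit:
apply_moves(
  steps=[
    {"translation": [0, 0, 0], "rotation": [0, 0, 0]},
    {"translation": [0, 0, 0], "rotation": [0, 0, 0]},
    {"translation": [0, 0, -0.005], "rotation": [0, 0, 0]},
    {"translation": [0, 0, -0.01], "rotation": [0, 0, 0]},
    {"translation": [0, 0, -0.015], "rotation": [0, 0, 0]},
    {"translation": [0, 0, -0.02], "rotation": [0, 0, 0]},
    {"translation": [0, 0, -0.023], "rotation": [0, 0, 0]},
    {"translation": [0, 0, -0.026], "rotation": [0, 0, 0]},
    {"translation": [0, 0, -0.028], "rotation": [0, 0, 0]},
    {"translation": [0, 0, -0.028], "rotation": [0, 0, 0]},
  ],
)

```text
t: 10.3
eef_pos: [0.476, 0.0713, 0.1722]
ee_rot: [3.141, 0.0, -0.329]
force: [-0.4, -0.7, -1.4]
width: 0.0279
gripper_force: 30.0
```

Emit:
apply_moves(
  steps=[
    {"translation": [-0.001, 0.003, -0.002], "rotation": [0, 0, 0]},
    {"translation": [-0.001, 0.003, -0.004], "rotation": [0, 0, 0]},
    {"translation": [-0.001, 0.003, -0.006], "rotation": [0, 0, 0]},
    {"translation": [-0.001, 0.003, -0.008], "rotation": [0, 0, 0]},
    {"translation": [-0.001, 0.003, -0.01], "rotation": [0, 0, 0]},
    {"translation": [-0.001, 0.003, -0.012], "rotation": [0, 0, 0]},
    {"translation": [-0.001, 0.003, -0.014], "rotation": [0, 0, 0]},
    {"translation": [-0.001, 0.003, -0.016], "rotation": [0, 0, 0]},
    {"translation": [-0.001, 0.003, -0.016], "rotation": [0, 0, 0]},
    {"translation": [-0.001, 0.003, -0.016], "rotation": [0, 0, 0]},
  ],
)

```text
t: 11.13
eef_pos: [0.4758, 0.0721, 0.1683]
ee_rot: [-3.142, 0.0, -0.329]
force: [-0.5, 0.7, -1.0]
width: 0.0277
gripper_force: 30.0
```

Emit:
apply_moves(
  steps=[
    {"translation": [0, 0, -0.001], "rotation": [0, 0, 0]},
    {"translation": [0, 0, -0.002], "rotation": [0, 0, 0]},
    {"translation": [0, 0, -0.004], "rotation": [0, 0, 0]},
    {"translation": [0, 0, -0.005], "rotation": [0, 0, 0]},
    {"translation": [0, 0, -0.006], "rotation": [0, 0, 0]},
    {"translation": [0, 0, -0.008], "rotation": [0, 0, 0]},
    {"translation": [0, 0, -0.009], "rotation": [0, 0, 0]},
    {"translation": [0, 0, -0.01], "rotation": [0, 0, 0]},
    {"translation": [0, 0, -0.01], "rotation": [0, 0, 0]},
    {"translation": [0, 0, -0.01], "rotation": [0, 0, 0]},
  ],
)

```text
t: 11.97
eef_pos: [0.476, 0.0722, 0.1658]
ee_rot: [-3.141, -0.0, -0.329]
force: [-0.4, 1.3, -1.1]
width: 0.028
gripper_force: 30.0
```

```bash
python3 - <<'E'
from station import *
s=get_state();print(s['eef_pos'],s['force'],s['moment'])
E
```

```text
[0.47598178 0.07223288 0.16584846] [-0.39026515  1.34029372 -1.13396398] [0.64456108 0.16453641 0.00403578]
```

Emit:
apply_moves(
  steps=[
    {"translation": [0, 0, -0.001], "rotation": [0, 0, 0]},
    {"translation": [0, 0, -0.002], "rotation": [0, 0, 0]},
    {"translation": [0, 0, -0.004], "rotation": [0, 0, 0]},
    {"translation": [0, 0, -0.005], "rotation": [0, 0, 0]},
    {"translation": [0, 0, -0.006], "rotation": [0, 0, 0]},
    {"translation": [0, 0, -0.008], "rotation": [0, 0, 0]},
    {"translation": [0, 0, -0.009], "rotation": [0, 0, 0]},
    {"translation": [0, 0, -0.01], "rotation": [0, 0, 0]},
    {"translation": [0, 0, -0.01], "rotation": [0, 0, 0]},
    {"translation": [0, 0, -0.01], "rotation": [0, 0, 0]},
  ],
)

```text
t: 12.8
eef_pos: [0.476, 0.0723, 0.1634]
ee_rot: [-3.141, -0.0, -0.329]
force: [0.9, 3.9, -0.4]
width: 0.028
gripper_force: 30.0
```

```bash
python3 - <<'E'
from station import *
s=get_state();print(s['eef_pos'],s['force'],s['moment'])
E
```

```text
[0.47604481 0.07226926 0.16338256] [ 0.87308515  3.89717726 -0.36241513] [ 1.47700476 -0.03747318 -0.04236376]
```

The lugs are in the slots, 4.6 mm below the level where they would rest on the rim. There is a slight side force, so I'll shift +y and keep lowering.

Emit:
apply_moves(
  steps=[
    {"translation": [0, 0.0015, 0], "rotation": [0, 0, 0]},
    {"translation": [0, 0.003, 0], "rotation": [0, 0, 0]},
    {"translation": [0, 0.003, -0.003], "rotation": [0, 0, 0]},
    {"translation": [0, 0.003, -0.006], "rotation": [0, 0, 0]},
    {"translation": [0, 0.003, -0.009], "rotation": [0, 0, 0]},
    {"translation": [0, 0.003, -0.011], "rotation": [0, 0, 0]},
    {"translation": [0, 0.003, -0.013], "rotation": [0, 0, 0]},
    {"translation": [0, 0.003, -0.015], "rotation": [0, 0, 0]},
    {"translation": [0, 0.003, -0.016], "rotation": [0, 0, 0]},
    {"translation": [0, 0.003, -0.016], "rotation": [0, 0, 0]},
  ],
)

```text
t: 13.63
eef_pos: [0.4757, 0.0727, 0.1591]
ee_rot: [3.141, 0.0, -0.329]
force: [-0.5, -0.1, -2.0]
width: 0.0276
gripper_force: 30.0
```

```bash
python3 - <<'E'
from station import *
s=get_state();print(s['eef_pos'],s['force'],s['moment'])
E
```

```text
[0.47566999 0.07265651 0.15913712] [-0.46079497 -0.05311189 -1.97803861] [ 0.17495953  0.14778637 -0.02725274]
```

Forces are now clean. Next I'll lower it onto the seal.

Emit:
apply_moves(
  steps=[
    {"translation": [0, 0, -0.003], "rotation": [0, 0, 0]},
    {"translation": [0, 0, -0.006], "rotation": [0, 0, 0]},
    {"translation": [0, 0, -0.008], "rotation": [0, 0, 0]},
    {"translation": [0, 0, -0.01], "rotation": [0, 0, 0]},
    {"translation": [0, 0, -0.012], "rotation": [0, 0, 0]},
    {"translation": [0, 0, -0.013], "rotation": [0, 0, 0]},
    {"translation": [0, 0, -0.014], "rotation": [0, 0, 0]},
    {"translation": [0, 0, -0.014], "rotation": [0, 0, 0]},
    {"translation": [0, 0, -0.014], "rotation": [0, 0, 0]},
    {"translation": [0, 0, -0.014], "rotation": [0, 0, 0]},
  ],
)

```text
t: 14.47
eef_pos: [0.4759, 0.0729, 0.1558]
ee_rot: [-3.142, -0.0, -0.329]
force: [-0.4, 0.0, -1.4]
width: 0.0277
gripper_force: 30.0
```

```bash
python3 - <<'E'
from station import *
s=get_state();print(s['eef_pos'],s['force'],s['moment'])
E
```

```text
[0.47587915 0.07285291 0.15583979] [-0.42516593  0.02068569 -1.35791098] [-0.09508907  0.13665244  0.01919173]
```

Emit:
apply_moves(
  steps=[
    {"translation": [0, 0, -0.001], "rotation": [0, 0, 0]},
    {"translation": [0, 0, -0.002], "rotation": [0, 0, 0]},
    {"translation": [0, 0, -0.003], "rotation": [0, 0, 0]},
    {"translation": [0, 0, -0.004], "rotation": [0, 0, 0]},
    {"translation": [0, 0, -0.005], "rotation": [0, 0, 0]},
    {"translation": [0, 0, -0.006], "rotation": [0, 0, 0]},
    {"translation": [0, 0, -0.006], "rotation": [0, 0, 0]},
    {"translation": [0, 0, -0.006], "rotation": [0, 0, 0]},
    {"translation": [0, 0, -0.006], "rotation": [0, 0, 0]},
    {"translation": [0, 0, -0.006], "rotation": [0, 0, 0]},
  ],
)

```text
t: 15.3
eef_pos: [0.4759, 0.0729, 0.1545]
ee_rot: [-3.141, -0.0, -0.329]
force: [-0.8, -0.4, 4.5]
width: 0.028
gripper_force: 30.0
```

```bash
python3 - <<'E'
from station import *
s=get_state();print(s['eef_pos'],s['force'],s['moment'])
E
```

```text
[0.47593559 0.07286697 0.15447588] [-0.78484874 -0.37789664  4.54403143] [-0.159376    0.83810086  0.03056533]
```

The elbow is dropped in and resting on the seal, about 1.3 mm compressed. I'll turn it clockwise.

Emit:
apply_moves(
  steps=[
    {"translation": [0, 0, 0], "rotation": [0, 0, -0.07]},
    {"translation": [0, 0, 0], "rotation": [0, 0, -0.14]},
    {"translation": [0, 0, 0], "rotation": [0, 0, -0.21]},
    {"translation": [0, 0, 0], "rotation": [0, 0, -0.28]},
    {"translation": [0, 0, 0], "rotation": [0, 0, -0.35]},
    {"translation": [0, 0, 0], "rotation": [0, 0, -0.42]},
    {"translation": [0, 0, 0], "rotation": [0, 0, -0.49]},
    {"translation": [0, 0, 0], "rotation": [0, 0, -0.56]},
    {"translation": [0, 0, 0], "rotation": [0, 0, -0.63]},
    {"translation": [0, 0, 0], "rotation": [0, 0, -0.667]},
  ],
)

```text
t: 16.13
eef_pos: [0.4764, 0.0729, 0.1546]
ee_rot: [-3.141, -0.001, -0.68]
force: [0.4, -0.3, 5.3]
width: 0.0278
gripper_force: 30.0
```

```bash
python3 - <<'E'
from station import *
s=get_state();print(s['eef_pos'],s['ee_rot'],s['force'],s['moment'])
E
```

```text
[0.47637665 0.07289085 0.15458486] [-3.14085633e+00 -7.08694942e-04 -6.79938093e-01] [ 0.43091799 -0.34630747  5.26122508] [-0.30734998  0.12174255  0.02125453]
```

Emit:
apply_moves(
  steps=[
    {"translation": [0, 0, 0], "rotation": [0, 0, -0.08]},
    {"translation": [0, 0, 0], "rotation": [0, 0, -0.16]},
    {"translation": [0, 0, 0], "rotation": [0, 0, -0.24]},
    {"translation": [0, 0, 0], "rotation": [0, 0, -0.32]},
    {"translation": [0, 0, -0.001], "rotation": [0, 0, -0.4]},
    {"translation": [0, 0, -0.001], "rotation": [0, 0, -0.48]},
    {"translation": [0, 0, -0.001], "rotation": [0, 0, -0.56]},
    {"translation": [0, 0, -0.002], "rotation": [0, 0, -0.64]},
    {"translation": [0, 0, -0.002], "rotation": [0, 0, -0.7]},
    {"translation": [0, 0, -0.002], "rotation": [0, 0, -0.733]},
  ],
)

```text
t: 16.97
eef_pos: [0.4763, 0.073, 0.1542]
ee_rot: [-3.141, -0.0, -1.063]
force: [-0.6, -0.7, 5.7]
width: 0.0276
gripper_force: 30.0
```

```bash
python3 - <<'E'
from station import *
s=get_state();print(s['eef_pos'],s['ee_rot'],s['force'],s['moment'])
E
```

```text
[0.47631113 0.07295306 0.15420586] [-3.14061395e+00 -2.79431157e-04 -1.06326797e+00] [-0.62735722 -0.69644269  5.68978614] [-0.14172829  0.5053687   0.04540956]
```

Emit:
apply_moves(
  steps=[
    {"translation": [0, 0, 0], "rotation": [0, 0, -0.08]},
    {"translation": [0, 0, 0], "rotation": [0, 0, -0.16]},
    {"translation": [0, 0, -0.001], "rotation": [0, 0, -0.24]},
    {"translation": [0, 0, -0.001], "rotation": [0, 0, -0.32]},
    {"translation": [0, 0, -0.002], "rotation": [0, 0, -0.4]},
    {"translation": [0, 0, -0.002], "rotation": [0, 0, -0.48]},
    {"translation": [0, 0, -0.003], "rotation": [0, 0, -0.56]},
    {"translation": [0, 0, -0.003], "rotation": [0, 0, -0.64]},
    {"translation": [0, 0, -0.003], "rotation": [0, 0, -0.7]},
    {"translation": [0, 0, -0.003], "rotation": [0, 0, -0.74]},
  ],
)

```text
t: 17.8
eef_pos: [0.4759, 0.0728, 0.1533]
ee_rot: [-3.141, 0.0, -1.451]
force: [-2.8, 0.4, 5.7]
width: 0.0279
gripper_force: 30.0
```

```bash
python3 - <<'E'
from station import *
s=get_state();print(s['eef_pos'],s['ee_rot'],s['force'],s['moment'])
E
```

```text
[0.47589563 0.07284934 0.15334105] [-3.14141624e+00  3.65514407e-06 -1.45072247e+00] [-2.79039252  0.39134001  5.74803762] [-0.00213961  1.05217603  0.08341849]
```

Barb angle matches the target (−83.1° tool yaw), the block is 30.5 mm above the rim, and the thread is carrying load. I'll release and retreat straight up.

Emit:
apply_moves(
  steps=[
    {"translation": [0, 0, 0], "rotation": [0, 0, 0]},
    {"translation": [0, 0, 0], "rotation": [0, 0, 0]},
    {"translation": [0, 0, 0], "rotation": [0, 0, 0]},
    {"translation": [0, 0, 0], "rotation": [0, 0, 0]},
    {"translation": [0, 0, 0], "rotation": [0, 0, 0]},
    {"translation": [0, 0, 0], "rotation": [0, 0, 0]},
    {"translation": [0, 0, 0], "rotation": [0, 0, 0]},
    {"translation": [0, 0, 0], "rotation": [0, 0, 0]},
    {"translation": [0, 0, 0], "rotation": [0, 0, 0]},
    {"translation": [0, 0, 0], "rotation": [0, 0, 0]},
  ],
  jaw=-0.3,
)

```text
t: 18.63
eef_pos: [0.4759, 0.0728, 0.1531]
ee_rot: [-3.142, 0.0, -1.449]
force: [0.4, 0.0, -0.2]
width: 0.0566
gripper_force: 0.0
```

Emit:
apply_moves(
  steps=[
    {"translation": [0, 0, 0.02], "rotation": [0, 0, 0]},
    {"translation": [0, 0, 0.06], "rotation": [0, 0, 0]},
    {"translation": [0, 0, 0.12], "rotation": [0, 0, 0]},
    {"translation": [0, 0, 0.18], "rotation": [0, 0, 0]},
    {"translation": [0, 0, 0.24], "rotation": [0, 0, 0]},
    {"translation": [0, 0, 0.3], "rotation": [0, 0, 0]},
    {"translation": [0, 0, 0.36], "rotation": [0, 0, 0]},
    {"translation": [0, 0, 0.4], "rotation": [0, 0, 0]},
    {"translation": [0, 0, 0.4], "rotation": [0, 0, 0]},
    {"translation": [0, 0, 0.4], "rotation": [0, 0, 0]},
  ],
)

```text
t: 19.47
eef_pos: [0.476, 0.073, 0.2536]
ee_rot: [-3.14, 0.001, -1.45]
force: [-0.3, 0.5, -1.4]
width: 0.0572
gripper_force: 0.0
```

Emit:
apply_moves(
  steps=[
    {"translation": [0, 0.02, 0], "rotation": [0, 0, 0]},
    {"translation": [0, 0.06, 0], "rotation": [0, 0, 0]},
    {"translation": [0, 0.1, 0], "rotation": [0, 0, 0]},
    {"translation": [0, 0.15, 0], "rotation": [0, 0, 0]},
    {"translation": [0, 0.19, 0], "rotation": [0, 0, 0]},
    {"translation": [0, 0.22, 0], "rotation": [0, 0, 0]},
    {"translation": [0, 0.24, 0], "rotation": [0, 0, 0]},
    {"translation": [0, 0.24, 0], "rotation": [0, 0, 0]},
    {"translation": [0, 0.24, 0], "rotation": [0, 0, 0]},
    {"translation": [0, 0.24, 0], "rotation": [0, 0, 0]},
  ],
)

```text
t: 20.3
eef_pos: [0.4758, 0.1327, 0.253]
ee_rot: [3.141, -0.0, -1.449]
force: [-0.6, 0.4, -0.0]
width: 0.0568
gripper_force: 0.0
```

```bash
python3 - <<'E'
from station import *
from h import *
import pickle
c=camera_model('wrist');s=get_state();f=grab_frame('wrist')
pickle.dump((c,s),open('w3.pkl','wb'))
print(s['t'],s['eef_pos'],s['ee_rot'])
u=proj(c,[[.475,.0727,.165]])[0];x,y=(int(v) for v in u)
x0=min(max(x-100,0),440);y0=min(max(y-75,0),250);print(u,x0,y0)
cv2.imwrite('pics/w3.png',cv2.resize(f[y0:y0+150,x0:x0+200],(800,600),interpolation=cv2.INTER_CUBIC))
E
```

```text
20.3 [0.47575207 0.13268932 0.25300051] [ 3.14139033e+00 -1.36782115e-04 -1.44935412e+00]
[326.229722   114.80174467] 226 39
```

View pics/w3.png

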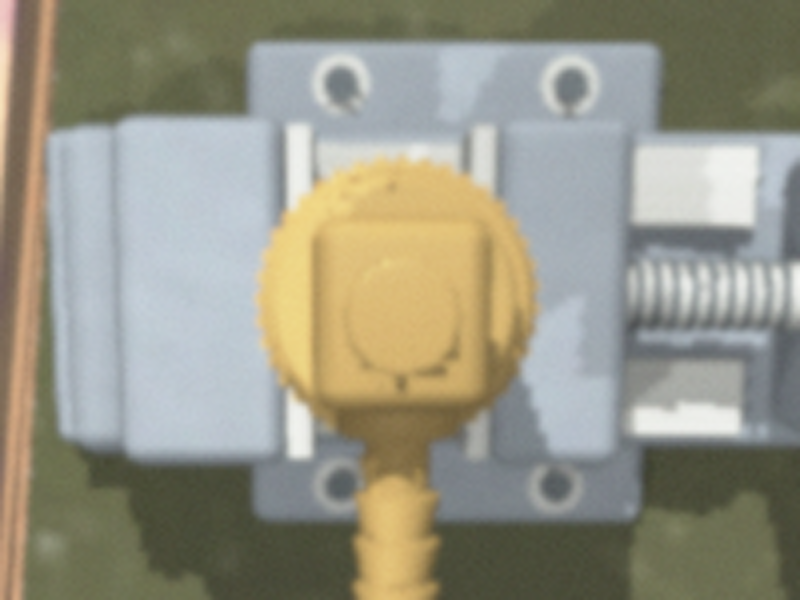

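The elbow stands seated and upright, its barb pointing straight down the image from (403,313) to (397,585). It lies directly over the clamped barb and stayed aligned after release.

```bash
python3 -c "
from station import *
print(job_done())"
```

```text
the job is handed in; nothing more can be done
None
```

The elbow is screwed into the clamped socket with its barb lined up over the clamped barb, released, and handed in at about 20 s; the highest wrist force I read was about 6 N, and nothing else was handled.

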